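# Reset the sawing board's length stop for a longer cut

## Robot

A 6-joint arm with a two-finger parallel gripper is mounted at the origin on the work surface; the furniture and walls round the work are solid. World frame = base frame: x ahead of the robot, y to its left, z up, the work surface at z = 0. Lengths are in mm, angles in rad, forces in N, time in s.
With the tool pointing down it reaches from about 350 to 975 mm from the base axis. Payload 7.1 kg.
Tool frame: the origin (TCP) lies on the front face of the gripper's body, between the roots of the fingers; the fingertips stand 80 mm ahead of it and the grasp point (between the pads) lies 61 mm ahead of it (env.tips_ahead is the distance from the TCP to the fingertips, in mm); z points along the fingers, y is the line along which they close (so a half turn about z gives the same grasp; the last joint's range is limited). The gripper opens to 88 mm and grips with 3 to 60 N. Pads are 20 mm wide; open, the fingers measure 115 mm over their backs; the gripper's body (75 mm by 178 mm) begins 61 mm behind the grasp point.
Start: joints at [-1.134, 0.423, 1.63, -0, 1.089, -0.019], TCP at [275.127, -561.169, 302.675] pointing down, gripper open.
Joint ranges: [-3, 3], [-0.9, 2.11], [0.09, 2.58], [-1.31, 4.45], [0.11, 2.69], [-2.54, 2.54]. Speed limits (rad/s): [2.39, 2.39, 3.01, 3.14, 3.14, 3.14].

## Interface

Orientations are given as a unit quaternion [x, y, z, w].
In Python, from station import env, set_gripper, viewer, workorder gives the robot as it stands. Calls block until the motion is done:
- env.reach(position, orientation): joint-space move of the TCP to a pose.
- env.move_l(position, rot=None, rate=150, f_stop=None): straight line of the TCP; rot=None keeps the orientation; rate is the mean speed in mm/s. With f_stop (N) it stops when the force on the tool has changed by that much, and returns True; else False.
- env.move_joints(angles): joint-space move.
- set_gripper(opening): finger opening in mm; the grip force is fixed at half the most; returns when the fingers have stopped.
- env.hold(seconds).
- env.ik(position, orientation): joint angles nearest the present ones, or None.
- env.read_state(): the state.
- viewer.camera(name): name is "side" or "top"; returns the picture (480x640x3 uint8, blue, green, red); there is no depth.
- viewer.camera_params(name): a dict with "fx", "fy", "cx", "cy" (pixels), "pose" (4x4, takes a point from camera to world coordinates). Camera axes: x right, y up, looking along -z (the intrinsics and any distortion apply to the point x, -y, -z); pixel columns grow to the right and rows downward; lengths in mm; the calibration is good to about 2 mm. A picture is of the moment at which its call begins. camera_params takes no time and is no camera call.
A pose or a line that the arm cannot do raises env.IKError and nothing moves.
- workorder.sign_off(): hands the job in; it is judged then, once.
The state is a dict: "time_s": time; "qpos": joint angles; "dq": joint speeds; "tau": joint torques, N m; "tool_pos": TCP position; "orientation": TCP orientation; "force": force on the tool from outside, world axes, zero at the start; "wrist_torque": the same for the moment, N m; "width": finger opening in mm; "grip_force": force on a finger pad.
Only numpy, scipy, OpenCV 4.12 (cv2) and the standard library are available. Lean on these libraries where they do the work, as an engineer would, in place of code of your own. Each camera call takes 0.05 s, during which the arm holds its last target. There are 200 camera calls.

## Task

Set the sawing board up for the next, longer cut without gripping or lifting anything: with a fingertip, roll the length stop's brass knurled wheel two full turns counter-clockwise (its top goes to the left; count by the red ridge), but not as far as two and a half, or the screw runs out of its nut. Then push the stop along its rail to the left, right up to the black cap at the rail's end, and push the bamboo half along the fence until it lies against the stop. Leave everything else around the board where it is.

Things in the scene. Friction and masses are not known exactly. Their poses are not given: they have to be found in the camera images.
- saw_board: Plywood sawing board, fixed, 170 x 290 x 18 mm. Origin: centre of underside, on the table; x across it away from the robot, y along the fence to the left. Wooden fence at its far side: front face x = +50 mm, top z = 60 mm, saw kerf at y = -10 mm. On it an aluminium rail (top z = 72 mm), ending at a black cap whose right side is y = +116 mm, top z = 86 mm. Yaw up to 0.2 rad.
- lock_wheel (a joint): Turn of the brass lock wheel, rad: 0 = tight, grows as it is loosened (counter-clockwise seen from the robot: its top moves to the left, the board's +y). Starts at 0 to 0.5, ends at 18.85; two turns = 12.57. Turning takes about 0.02 N m (1.2 N at the rim); the wheel stays where left. Its brake holds the stop with some 45 N when tight, less and less to none at 11.3 rad.
- wheel_centre (a point): Centre of the knurled wheel, 74 mm above the table; its axis is level along the board's x, like a thumbscrew in front of the stop. 36.6 mm diameter, 14 mm thick (7 mm each side of this point), 18 straight ridges, one red, 2 mm high. It comes 1.25 mm toward the robot per turn loosened. The stop's block starts 9 mm behind its back when tight and stands 2 mm higher; the foot is 10 mm below it.
- stop (a joint): Position of the length stop along its rail in m: 0 = the right end, 0.070 = fully left, against the end cap; starts between 0 and 0.025. Once the wheel is loose it slides with about 8 to 10 N; pressing too hard on the wheel while stroking drags it along.
- stop_face (a point): Centre of the right-hand face of the black stop's foot, which the bamboo butts against: 64 mm wide across the bed (1 to 65 mm in front of the fence), from 20 to 46 mm above the table. The stop is 40 mm wide along the rail. With the stop home this point is at y = +75 mm of the board.
- stop_flank (a point): Centre of the right-hand face of the stop's upper block, higher than the bamboo: 39 mm across the bed (1 to 40 mm in front of the fence), 48 to 94 mm above the table; free for a finger to push the stop to the left.
- bamboo_half: Loose half shell of bamboo, a trough open upward, 118 mm long, 69 wide, 28 high, wall about 6 mm, 60 to 110 g, lying along the fence on the bed (18 mm above the table). Origin: centre of its underside; its axes are turned 6 degrees from its length, so use half_left. It starts 4 to 48 mm right of the stop.
- half_left (a point): Point at the left end of the bamboo half, in the middle of its width, 14 mm above its underside. y points along its length to the left, x across it toward the fence. Its right end, the one to push, is at y = -118 mm in this frame.
- glue_bottle: Bystander: white glue bottle with a grey pointed cap, 54 mm wide, 146 mm high, loose, standing to the left of the board. Origin at the centre of its underside.
- chisel: Bystander: red-handled bench chisel, 203 mm long, loose, lying in front of the board to the right. Origin near its middle, on the table.
- stick: Bystander: split bamboo stick, 96 mm long and 9 mm thick, loose, lying in front of the board on the left. Origin at the middle of its underside.
There are look-alikes about, which are no part of the job. What is meant by the bamboo_half is not turquoise, and is the larger of those in its own colour.

How it is judged (in metres and radians):
On the way, in this order (a step that is already met when the one before it is completed fails the run):
1. the wheel has been rolled loose by its two turns before the stop is taken to the end of the rail (value of joint lock_wheel above 11 rad and value of joint stop below 0.064 m), for 0.1 s.
2. the stop is up against the rail's end cap (value of joint stop above 0.066 m), for 0.1 s.
At the end, for the whole second after the job is handed in: Wheel 1.75 to 2.5 turns loose (11.0 to 15.9 rad); stop within 4 mm of the end cap (joint over 0.066); bamboo half flat on the bed along the fence (within 8 degrees, its middle within 46 mm of the fence face), left end within 6 mm of the stop face; all at rest (value of joint lock_wheel between 11 and 15.9 rad and value of joint stop above 0.066 m and y of half_left in the frame of stop_face above -0.006 m and x of half_left in the frame of saw_board above 0.004 m and z of half_left in the frame of saw_board below 0.04 m and angle between the y axis of half_left and the y axis of saw_board, either way round below 0.14 rad and angle between half_left's own z axis and vertical below 0.2 rad and linear speed of bamboo_half below 0.01 m/s and velocity of joint stop below 0.005 m/s); the robot touches nothing.
It fails at once if the bamboo half is lifted off the bed (z of half_left in the frame of saw_board above 0.05 m).
It fails at once if the glue bottle, the chisel or the stick is shifted by more than 20 mm (distance of any of glue_bottle, chisel, stick from where it was at the start of the episode above 0.02 m).
It also fails if it takes over 69 s, if anything falls off the work surface, if the arm or the gripper's body presses on something with over 40 N, if the wrist force passes 120 N, or if a joint passes its speed limit or range.

## Working session

There is one attempt and no reset: what is moved stays moved. The work goes in short steps, each a Python script; the robot and the scene stay as the last script left them, time stands still between calls to the robot, and variables do not carry over. Pictures are saved under pics/ and viewed, at most 10 in all, crops included, and the job is handed in when it is done.

```bash
ls; mkdir -p pics; python3 - <<'E'
from station import env, viewer
import cv2
for n in ("top","side"):
    cv2.imwrite(f"pics/{n}0.png",viewer.camera(n)); p=viewer.camera_params(n); print(n,p)
print(env.read_state()["time_s"])
E
```

```text
pics
top {'fx': 593.6098862630542, 'fy': 593.6098862630542, 'cx': 309.44728623715685, 'cy': 239.3902091415378, 'pose': array([[ 2.88585733e-02,  9.86729481e-01, -1.59787717e-01,
         2.00450228e+02],
       [-9.99038391e-01,  3.37504765e-02,  2.79856771e-02,
         2.16250843e+02],
       [ 3.30072042e-02,  1.58826437e-01,  9.86754624e-01,
         1.18999661e+03],
       [ 0.00000000e+00,  0.00000000e+00,  0.00000000e+00,
         1.00000000e+00]])}
side {'fx': 444.45849222654783, 'fy': 444.45849222654783, 'cx': 322.9792127713972, 'cy': 236.87731872479233, 'pose': array([[-9.57514021e-01,  1.73740546e-01, -2.30176285e-01,
         1.73258587e+02],
       [-2.88350260e-01, -5.89479122e-01,  7.54565102e-01,
         8.45249479e+02],
       [-4.58556121e-03,  7.88878056e-01,  6.14532656e-01,
         5.95996031e+02],
       [ 0.00000000e+00,  0.00000000e+00,  0.00000000e+00,
         1.00000000e+00]])}
0.1
```

View pics/top0.png

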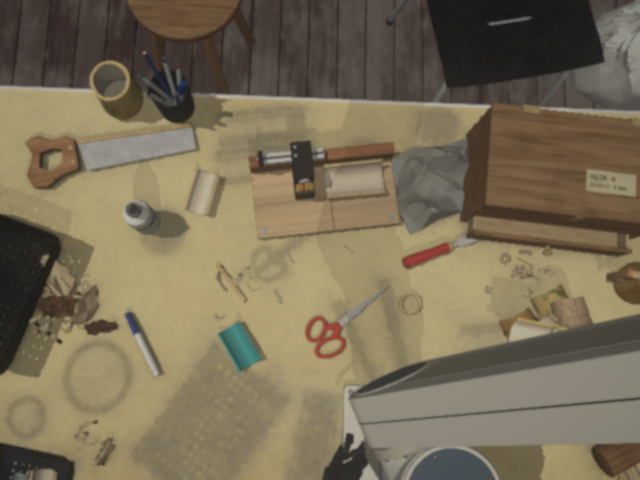

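View pics/side0.png

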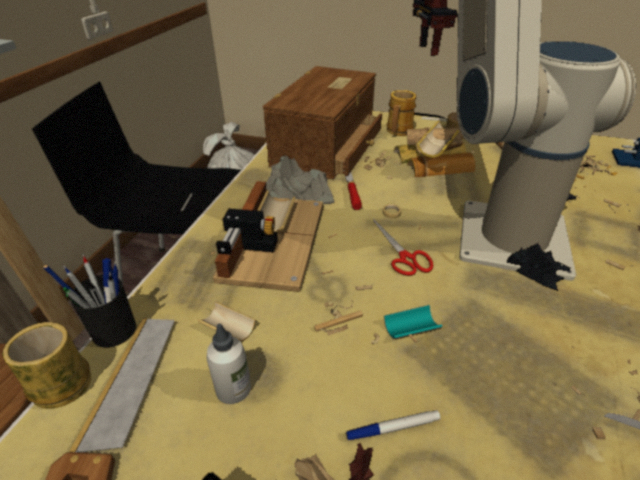

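The top picture shows the board (252–400, 145–240), with the stop at (303,168) and the brass wheel at (305,188). There are three half shells. The natural one on the board at (355,180) is the larger of its colour and lies along the fence, so it fits. The one at (203,192) is smaller and off the board, and the one at (241,346) is turquoise. I'll confirm this in an enlarged crop.

```bash
python3 - <<'E'
import cv2,numpy as np
a=cv2.imread("pics/top0.png")[135:245,180:410]; b=cv2.imread("pics/side0.png")[175:290,205:335]
cv2.imwrite("pics/c1.png",cv2.resize(a,None,fx=3.47,fy=3.47,interpolation=cv2.INTER_CUBIC))
cv2.imwrite("pics/c2.png",cv2.resize(b,None,fx=5,fy=5,interpolation=cv2.INTER_CUBIC))
E
```

```text
(no output)
```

View pics/c1.png

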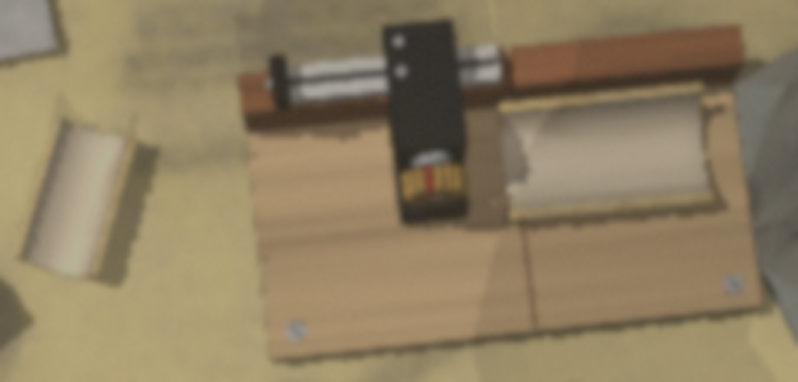

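View pics/c2.png

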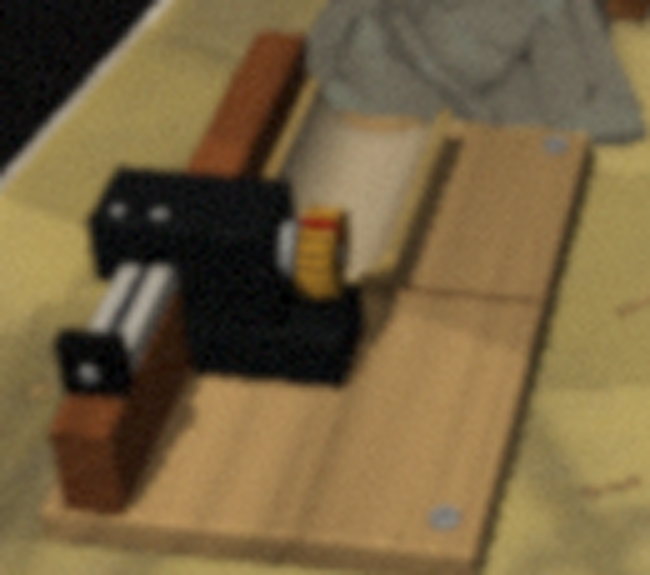

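Confirmed: the natural shell on the board, left end about (500–510, 105–215) in the crop, is the target. The red ridge is near the top of the wheel at (430,180). Next I turn pixels into poses.

```bash
cat > h.py <<'E'
import numpy as np
from station import env, viewer, set_gripper, workorder
from scipy.spatial.transform import Rotation as R
def unproj(n,u,v,z):
    p=viewer.camera_params(n); T=p["pose"]
    d=T[:3,:3]@np.array([(u-p["cx"])/p["fx"],-(v-p["cy"])/p["fy"],-1.]); o=T[:3,3]
    return o+d*(z-o[2])/d[2]
E
python3 - <<'E'
from h import *
c=lambda u,v,z:unproj("top",180+u/3.47,135+v/3.47,z)[:2]
s=lambda u,v,z:unproj("side",205+u/5,175+v/5,z)[:2]
FL,FR=c(270,360,18),c(762,305,18); sFL=s(477,570,18); sFR=s(592,133,18)
print("top",FL,FR,np.linalg.norm(FL-FR),"side",sFL,sFR)
d=FL-FR; yaw=np.arctan2(-d[0],d[1]); ex=np.array([np.cos(yaw),np.sin(yaw)]); ey=np.array([-ex[1],ex[0]])
O=(FL+FR)/2+85*ex; print("yaw",yaw,"O",O)
L=lambda p:np.round([(p-O)@ex,(p-O)@ey],1)
print("kerf front",L(c(535,328,18)))
for nm,p in dict(capR=c(289,82,86),block_near_R=c(464,165,94),block_near_L=c(393,170,94),block_far_R=c(452,22,94),wheelR=c(463,181,88),wheelL=c(402,188,88),red=c(430,180,93),footnearR=c(467,215,46),
 bamLfar=c(500,105,46),bamLnear=c(511,217,46),bamRfar=c(702,88,46),bamRnear=c(722,207,46),cornerFence=c(740,28,60),sideWheeltop=s(322,212,93),sideBlockTopNearL=s(280,245,94),bed=s(145,520,18),bamnear=c(511,217,46)).items(): print(nm,L(p))
E
```

```text
top [388.01106803 286.08380243] [430.19877013   1.8751826 ] 287.32271367710666 side [384.60146355 296.71402086] [427.80080909   5.75386821]
yaw 0.1473631511338723 O [493.18366237 156.46007449]
kerf front [-83.6 -10.4]
capR [ 57.6 114.5]
block_near_R [-2.  24.3]
block_near_L [-0.6 63.3]
block_far_R [79.6 21.2]
wheelR [-9.4 25.5]
wheelL [-9.7 59.3]
red [-8.1 43.8]
footnearR [-19.1  22.7]
bamLfar [43.1 -3.9]
bamLnear [-23.   -2.1]
bamRfar [  40.5 -121.3]
bamRnear [ -30.6 -123. ]
cornerFence [  69.5 -145.3]
sideWheeltop [-7.1 43. ]
sideBlockTopNearL [ 3.2 67.8]
bed [ 42.4 146. ]
bamnear [-23.   -2.1]
```

```bash
cat >> h.py <<'E'
YAW=0.1474; O=np.array([493.2,156.5]); ex=np.array([np.cos(YAW),np.sin(YAW)]); ey=np.array([-ex[1],ex[0]])
def P(x,y,ztip): return np.array([*(O+x*ex+y*ey),ztip+env.tips_ahead])
def Q(along_y=True,s=1):
    y=s*(ey if along_y else ex); y=np.array([*y,0]); z=np.array([0,0,-1.])
    return R.from_matrix(np.c_[np.cross(y,z),y,z]).as_quat()
def bpos():
    t=env.read_state()["tool_pos"]; d=np.array(t[:2])-O
    return np.round([d@ex,d@ey,t[2]-env.tips_ahead],1)
def bforce():
    f=np.array(env.read_state()["force"]); return np.round([f[:2]@ex,f[:2]@ey,f[2]],1)
E
python3 - <<'E'
from h import *
import cv2
set_gripper(0)
q0=np.array(env.read_state()["qpos"])
best=min((s for s in(1,-1) if env.ik(P(-9,32,150),Q(True,s)) is not None),key=lambda s:abs(np.array(env.ik(P(-9,32,150),Q(True,s)))-q0).max())
print("s",best); q=Q(True,best)
env.reach(P(-9,32,150),q); env.move_l(P(-9,32,97)); print(bforce(),env.read_state()["time_s"])
print(env.move_l(P(-9,32,86),rate=15,f_stop=2),bpos(),bforce())
for y in (38,44,50,56):
    env.move_l(P(-9,y,bpos()[2]),rate=30); print(bpos(),bforce())
im=[viewer.camera("top")[150:210,270:340],viewer.camera("side")[195:265,230:300]]
cv2.imwrite("pics/s1.png",np.hstack([cv2.resize(i,(400,400),interpolation=cv2.INTER_CUBIC) for i in im]))
print(env.read_state()["time_s"])
E
```

```text
s 1
[0.4 0.3 0.4] 4.6917
True [-8.7 32.1 91.5] [-0.1 -1.4  5.8]
[-8.7 38.2 92.1] [-0.2  0.8  6. ]
[-8.7 44.3 92.3] [0.4 2.3 3.9]
[-9.1 50.1 92.1] [0.2 0.5 1.5]
[-9.2 56.2 92. ] [ 0.2 -0.1 -0.1]
6.675
```

View pics/s1.png

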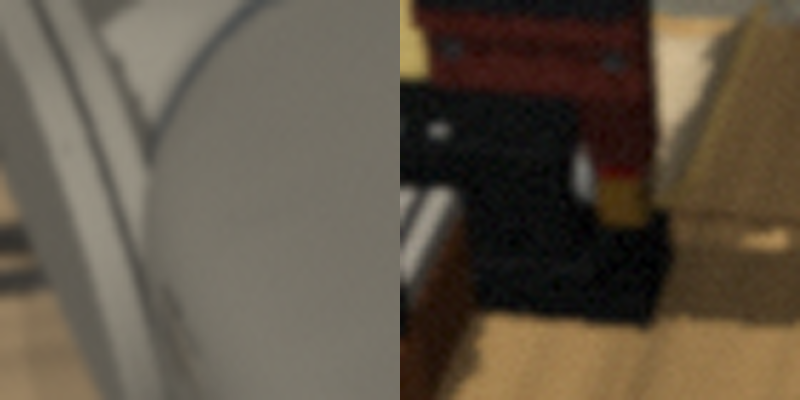

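Stroking works: the side crop shows the red ridge at (620,172), moved left of the fingertip. I'll keep the commanded height fixed, and track the red ridge by code.

```bash
cat >> h.py <<'E'
def proj(n,X):
    p=viewer.camera_params(n); T=p["pose"]; c=T[:3,:3].T@(X-T[:3,3])
    return np.array([p["cx"]+p["fx"]*c[0]/-c[2],p["cy"]-p["fy"]*c[1]/-c[2]])
def red(wy=43.5,wx=-7):
    """best ridge angle (0=top, + to the left) in each camera by redness along the rim"""
    out=[]
    th=np.arange(-3.14,3.14,.05)
    import cv2
    for n in("side","top"):
        im=cv2.GaussianBlur(viewer.camera(n),(3,3),0).astype(float)
        rd=(im[...,2]-1.6*im[...,1]-0.3*im[...,0])
        v=[]
        for t in th:
            val=[]
            for dx in(-4,0,4):
                b=O+(wx+dx)*ex+(wy+17.5*np.sin(t))*ey
                u=proj(n,np.array([*b,74+17.5*np.cos(t)])); val.append(cv2.getRectSubPix(rd.astype(np.float32),(1,1),tuple(map(float,u)))[0,0])
            v.append(np.mean(val))
        out.append((n,round(th[int(np.argmax(v))],2),round(max(v),1)))
    return out
def stroke(z=91.3,y0=32,y1=56,x=-9,rate=40):
    env.move_l(P(x,y0,97)); env.move_l(P(x,y0,z),rate=40)
    a=bforce(); m=(y0+y1)/2
    env.move_l(P(x,m,z),rate=rate); b=bforce(); env.move_l(P(x,y1,z),rate=rate); c=bforce(); env.move_l(P(x,y1,97))
    return a,b,c
E
python3 - <<'E'
from h import *
env.move_l(P(-9,56,97)); print(red(),env.read_state()["time_s"])
for i in range(2):
    print(stroke()); print(red(),env.read_state()["time_s"])
E
```

```text
[('side', np.float64(0.91), np.float32(17.9)), ('top', np.float64(1.81), np.float32(-76.3))] 7.025
(array([ 0.4, -1.9,  6.2]), array([-1.3,  1.3,  9.3]), array([-0.2,  1. ,  0.5]))
[('side', np.float64(1.91), np.float32(12.1)), ('top', np.float64(1.81), np.float32(-76.3))] 8.875
(array([ 0.8, -1.4,  3.8]), array([-0.4,  1.1,  8.4]), array([-0.1,  0.1, -0.9]))
[('side', np.float64(0.11), np.float32(8.6)), ('top', np.float64(1.81), np.float32(-76.7))] 10.725
```

```bash
python3 - <<'E'
from h import *
import cv2
env.move_l(P(-9,31,99)); print(red()[0])
for i in range(4):
    stroke(y0=31,y1=55,x=-9.5); env.move_l(P(-9.5,29,99)); print(red()[0],env.read_state()["time_s"])
im=[viewer.camera("side")[195:265,230:300]]
cv2.imwrite("pics/s2.png",np.hstack([cv2.resize(i,(560,560),interpolation=cv2.INTER_CUBIC) for i in im]))
E
```

```text
('side', np.float64(2.56), np.float32(-10.7))
('side', np.float64(2.56), np.float32(-10.6)) 13.2583
('side', np.float64(2.51), np.float32(-12.3)) 15.375
('side', np.float64(0.11), np.float32(8.5)) 17.4917
('side', np.float64(1.01), np.float32(36.6)) 19.6083
```

View pics/s2.png

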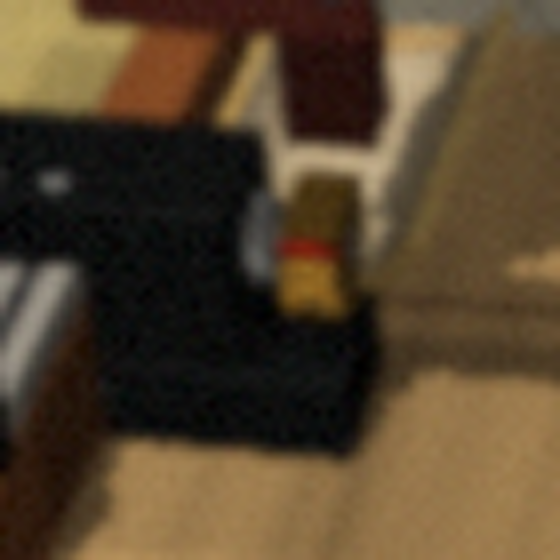

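The red ridge at (308,248) in this crop is 1.0 rad past top after one full turn, so the total is about 7.3 rad at about 1.06 rad per stroke. Five more strokes give about 12.6.

```bash
python3 - <<'E'
from h import *
import cv2
for i in range(5):
    f=stroke(y0=31,y1=55,x=-10.5); env.move_l(P(-10.5,29,99)); print(red(wx=-8.5)[0],f[1],env.read_state()["time_s"])
im=[viewer.camera("side")[195:265,230:300]]
cv2.imwrite("pics/s3.png",np.hstack([cv2.resize(i,(560,560),interpolation=cv2.INTER_CUBIC) for i in im]))
E
```

```text
('side', np.float64(1.96), np.float32(20.9)) [-1.6  0.2  5.6] 21.775
('side', np.float64(2.56), np.float32(-11.0)) [-1.2  0.9  4.7] 23.8917
('side', np.float64(2.51), np.float32(-12.6)) [-0.7  0.1  5.1] 26.0083
('side', np.float64(2.51), np.float32(-11.8)) [-0.1  0.9  6.2] 28.125
('side', np.float64(0.11), np.float32(9.3)) [-0.6  1.2  5.5] 30.2417
```

View pics/s3.png

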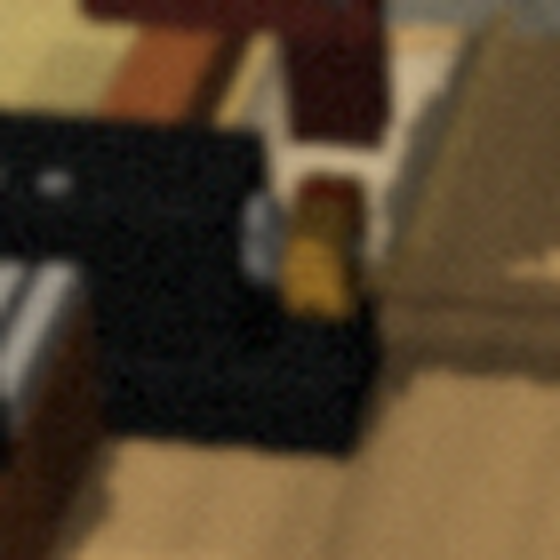

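The red ridge is back on top at (330,188), which is two turns, and the stop has not moved. A short extra stroke for margin, then push the stop.

```bash
python3 - <<'E'
from h import *
print(stroke(y0=37,y1=52,x=-10.5)); env.move_l(P(-10.5,29,99)); print(red(wx=-8.5)[0])
env.move_l(P(-10.5,29,104)); env.move_l(P(28,2,104)); env.move_l(P(28,2,54),rate=100)
print(env.move_l(P(28,72,54),rate=30,f_stop=22),bpos(),bforce())
env.hold(.15); p=bpos(); env.move_l(P(28,p[1]-15,54)); env.move_l(P(28,p[1]-15,115)); 
import cv2
env.move_l(P(8,-136,125)); print(env.read_state()["time_s"])
env.reach(P(8,-136,125),min((Q(False,1),Q(False,-1)),key=lambda q: np.abs(np.array(env.ik(P(8,-136,125),q) if env.ik(P(8,-136,125),q) is not None else [99]*6)-np.array(env.read_state()["qpos"])).max()))
set_gripper(36); print(env.read_state()["time_s"],env.read_state()["width"])
im=viewer.camera("side")[160:290,205:335]
cv2.imwrite("pics/s4.png",cv2.resize(im,(580,580),interpolation=cv2.INTER_CUBIC)); print(red(wy=95.5,wx=-8.5)[0])
E
```

```text
(array([-2.2,  0.5,  9.5]), array([-1.8,  2.2,  9.7]), array([1.2, 1.8, 1.4]))
('side', np.float64(0.66), np.float32(16.1))
True [28.3 64.3 54. ] [ 1.  -4.   4.1]
37.7833
39.9083 35.791512882509046
('side', np.float64(0.71), np.float32(39.1))
```

View pics/s4.png

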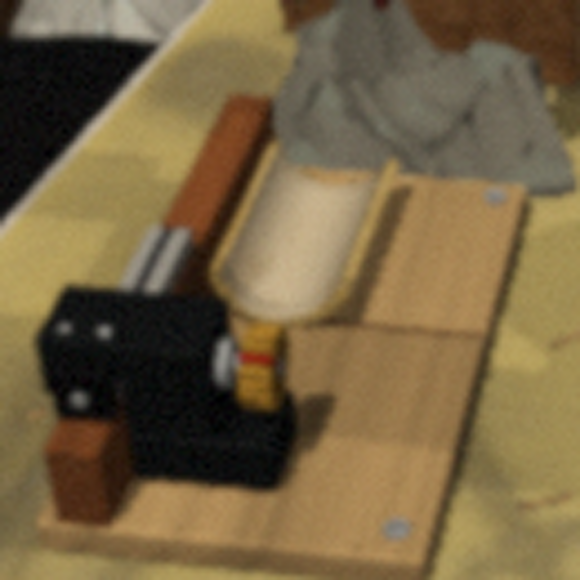

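The stop is against the cap and the red ridge at (255,358) reads 0.7 rad, so the wheel is at about 13.2 rad. Next is the bamboo. I'll descend carefully beside the cloth.

```bash
python3 - <<'E'
from h import *
h=env.move_l(P(8,-136,24),rate=50,f_stop=5); print(h,bpos(),bforce(),env.read_state()["time_s"])
if not h:
    print(env.move_l(P(8,-40,24),rate=35,f_stop=5),bpos(),bforce(),env.read_state()["time_s"])
E
```

```text
False [   8.1 -136.    24.2] [-0.3 -0.1  0.1] 42.225
True [  7.8 -53.5  23.9] [ 0.7 -3.7  2.1] 44.2917
```

```bash
python3 - <<'E'
from h import *
import cv2
env.hold(.2); env.move_l(P(8,-70,24),rate=60); env.move_l(P(8,-70,150)); env.reach(P(8,-250,200),env.read_state()["orientation"]); env.hold(.3)
print(env.read_state()["time_s"],bforce(),red(wy=95.5,wx=-8.5)[0])
a=viewer.camera("top")[130:245,245:405]; b=viewer.camera("side")[175:290,205:320]
cv2.imwrite("pics/s5.png",np.hstack([cv2.resize(x,(400,400*x.shape[0]//x.shape[1]),interpolation=cv2.INTER_CUBIC)[:287] for x in(a,b)]))
E
```

```text
46.9833 [-0.3  0.3 -0.6] ('side', np.float64(0.71), np.float32(39.0))
```

View pics/s5.png

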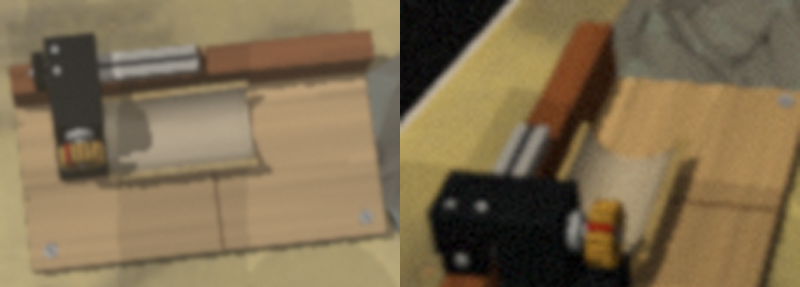

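The bamboo (105–255, 90–180) lies square against the stop's foot along the fence. The stop is at the cap, and the red ridge is left of top at (68,155). Everything is in place, so I'm handing in.

```bash
python3 -c "
from h import *
print(workorder.sign_off())"
```

```text
the job is handed in; nothing more can be done
None
```

I handed the job in with about 20 s to spare: the wheel is about 2.1 turns loose (roughly 13.2 rad by the red ridge), the stop is at the end cap, the bamboo half lies against it along the fence, and I never touched the bottle, chisel or stick; sign-off returned no verdict.

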